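# Put the maths blocks away by kind and shut the drawer

## Task

The maths lesson is over: pull the drawer of the small wooden unit wide open and put away every dark wooden block lying on the table, sorted by shape: rods into the left bay, square tablets into the middle bay, arches into the right bay, as seen from the robot. When all of them are in, push the drawer fully shut. Leave the stapler, the tape roll and the calculator where they are.

Things in the scene. Friction and masses are not known exactly. Their poses are not given: they have to be found in the camera images.
- rod1: dark wooden counting rod, a square bar 100 x 22 x 22 mm; origin at its middle, x along its length. Starts lying on the table. May be absent.
- rod2: dark wooden counting rod, a square bar 100 x 22 x 22 mm; origin at its middle, x along its length. Starts lying on the table. May be absent.
- rod3: dark wooden counting rod, a square bar 100 x 22 x 22 mm; origin at its middle, x along its length. Starts lying on the table. May be absent.
- tablet1: dark wooden square tablet, 56 x 56 x 16 mm; origin at its middle, x and y along its edges, z along its thickness. Starts lying flat. May be absent.
- tablet2: dark wooden square tablet, 56 x 56 x 16 mm; origin at its middle, x and y along its edges, z along its thickness. Starts lying flat. May be absent.
- arch1: dark wooden arch (bridge) block, 80 mm long (x), 36 mm wide (y), 40 mm high (z), on two legs 22 mm long with an opening 36 mm wide and 24 mm high below; origin at the middle of the block. Starts upright. May be absent.
- arch2: dark wooden arch (bridge) block, 80 mm long (x), 36 mm wide (y), 40 mm high (z), on two legs 22 mm long with an opening 36 mm wide and 24 mm high below; origin at the middle of the block. Starts upright. May be absent.
- drawer (a joint): how far the drawer is out, m: 0 shut, 0.19 fully out; slides along -x of the unit with light friction. An open tray with 6 mm floor, walls and dividers, 49 mm deep inside, tops 71 mm above the table; front panel 15 mm thick, up to 107 mm above the table. Two dividers running front to back make three bays side by side.
- handle (a point): middle of the steel bar handle on the drawer of a fixed wooden unit (270 deep, 380 wide, 120 mm high, a 23 mm book on top, front towards the robot): the bar lies level, 11 mm thick, 120 mm long, axis 35 mm in front of the drawer's front panel, 82 mm above the table. Own axes are the unit's: x from front to back, y to the left seen from the robot, z up
- left_bay (a point): point on the floor (22 mm above the table) of the drawer's left bay, the bay for rods; left is +y. The bay is 108.7 mm wide (y) and from this point reaches 50 mm to its front wall (-x) and 174 mm to its back wall (+x); fully out, some 140 mm behind the point is clear of the unit's top. Moves with the drawer; axes as the unit's.
- middle_bay (a point): point on the floor (22 mm above the table) of the drawer's middle bay, the bay for square tablets; left is +y. The bay is 108.7 mm wide (y) and from this point reaches 50 mm to its front wall (-x) and 174 mm to its back wall (+x); fully out, some 140 mm behind the point is clear of the unit's top. Moves with the drawer; axes as the unit's.
- right_bay (a point): point on the floor (22 mm above the table) of the drawer's right bay, the bay for arches; left is +y. The bay is 108.7 mm wide (y) and from this point reaches 50 mm to its front wall (-x) and 174 mm to its back wall (+x); fully out, some 140 mm behind the point is clear of the unit's top. Moves with the drawer; axes as the unit's.
- stapler: black and grey stapler, 120 x 36 x 45 mm, on the table among the blocks; origin at the centre of its underside, x along its length. Not part of the job; stays where it is.
- tape_roll: roll of tape lying flat, 90 mm across, 22 mm high; origin at the centre of its underside. Not part of the job; stays where it is.
- calculator: pocket calculator lying flat, 80 x 150 x 16 mm; origin at the centre of its underside. Not part of the job; stays where it is.
Not all that is in view belongs to the job. Leave any green or pink look-alike of the tablet1 alone.

How it is judged:
By the outcome, as a careful person would: the job done as asked, in the order asked, and still so for the second after the job is handed in, with the robot touching nothing.
Of rod1, rod2, rod3, tablet1, tablet2, arch1, arch2 only 5 to 7 are there at a start; the rules pass over those that are not, and their reading is None.
At some moment in a run one of rod1, rod2, rod3, tablet1, tablet2, arch1, arch2 may be knocked a few centimetres aside while the robot is not near it.
Once in a run the grip may slacken for a moment while it holds something.
It also fails if it takes over 210 s, if anything falls off the work surface, if the arm or the gripper's body presses on something with over 40 N, if the wrist force passes 120 N, or if a joint passes its speed limit or range.

## Robot

A 7-joint arm with a two-finger parallel gripper is mounted at the origin on the work surface. World frame = base frame: x ahead of the robot, y to its left, z up, the work surface at z = 0. Lengths are in mm, angles in rad, forces in N, time in s.
With the tool pointing down it reaches from about 400 to 875 mm from the base axis. Payload 4.4 kg.
Tool frame: the origin (TCP) lies midway between the tips of the shut fingers; the grasp point (between the pads) lies 19 mm behind it; z points along the fingers, y is the line along which they close (so a half turn about z gives the same grasp; the last joint's range is limited). The gripper opens to 85 mm and grips with 20 to 120 N. Pads are 22 mm wide; open, the fingers measure 114 mm over their backs; the gripper's body (76 mm by 85 mm) begins 54 mm behind the grasp point. The pads swing forward as they close: fully open they stand 13 mm farther back than shut.
Start: joints at [-1.207, 0.628, 0.038, 1.517, -0.027, 0.996, -0.02], TCP at [270.827, 590.907, 231.313] pointing down, gripper open.
Joint ranges: [-3.06, 3.06], [-0.37, 2.12], [-1.25, 1.32], [0.18, 2.47], [-1.1, 4.24], [0.23, 1.98], [-2.94, 2.94]. Speed limits (rad/s): [2.57, 2.57, 3.14, 3.14, 3.14, 3.14, 3.14].

## Interface

Orientations are given as [roll, pitch, yaw] about the fixed x, y, z axes, in that order (R = Rz(yaw) Ry(pitch) Rx(roll)).
In Python, from cell import ctrl gives the robot as it stands.
- The arm moves only by the shell command python3 -m crank 'ROWS' [OPENING]. ROWS is JSON, a list that holds one entry, the list of rows, each a list of 4 numbers: the shift along the tool's x, y, z normalised to -1 to 1, where 1 is 2.5 cm, then the turn about the tool's z normalised to -1 to 1, where 1 is 0.08 rad. In form: [[[dx, dy, dz, turn], ...]]. A call has 1 to 12 rows; each row shifts and turns the commanded pose from where the row before left it, along the tool's axes as they then stand; what a row does not reach is not made up. A row lasts 1/12 s, in which the tool goes at most 41.7 mm and 7.16 degrees, less where a joint would pass 70% of its speed; a pose out of reach is approached as far as the arm can. A call with a number of a shift or a turn outside -1 to 1 is refused whole. A call with a gripper value outside its range is refused whole. OPENING is the closure, from -1 (fully open) to 1 (shut), set as the call begins (- or left out, the last holds). The fingers move at their own pace and stop on an object; the grip force is fixed at half the most. Time passes only in rows, so rows that do not move let the fingers close. It gives the time, the measured TCP pose, the force, the opening and the grip force at its end, in the units of the state.
- ctrl.read_state(): the state, without advancing time (a new reading comes with each control period).
- ctrl.get_image(name): name is "scene" or "side" or "wrist"; returns a dict with "img" (384x512x3 uint8, red, green, blue), "intrinsics" (3x3 intrinsics, pixels), "dist" ([k1, k2, p1, p2, k3] as OpenCV has them; the pictures are not rectified), "extrinsics" (4x4, takes a point from camera to world coordinates). Camera axes: x right, y up, looking along -z (the intrinsics and any distortion apply to the point x, -y, -z); pixel columns grow to the right and rows downward; lengths in mm; the calibration is good to about 2 mm. A picture is of the moment at which its call begins. There is no depth.
- ctrl.finish_job(): hands the job in; it is judged then, once.
Trained networks look in the newest picture that a camera, given by its name, has taken for a name from the list of things; names that differ only in an ending like _2 or _b are one class to them, and where a whole thing is asked for, a point or a joint stands for the part that bears it (a point fixed in the world has none). Each returns a list of dicts, best first, with "confidence" (0 to 1); they miss things now and then, are a little off and sometimes report something else, mostly with a low value. They report only what shows in the picture. A call takes as long as a camera call. They do not tell look-alikes from the thing itself.
- ctrl.find_in(camera, target): "position" ([row, column] in pixels, amid what is visible of it).
- ctrl.trace(camera, target): "mask" (384x512 bool, what is visible of it) and "position" ([row, column] in pixels, amid what is visible of it).
- ctrl.place_of(camera, target): "position" ([row, column] in pixels: a listed point, or the origin of a listed thing).
The state is a dict: "clock": time; "qpos": joint angles; "qd": joint speeds; "tau": joint torques, N m; "eef_pos": TCP position; "tool_rot": TCP orientation; "force": force on the tool from outside, world axes, zero at the start; "torque": the same for the moment, N m; "width": finger opening in mm; "gripper_force": force on a finger pad.
Only numpy, scipy, OpenCV 4.12 (cv2) and the standard library are available. Lean on these libraries where they do the work, as an engineer would, in place of code of your own. Each camera call takes 0.05 s, during which the arm holds its last target. There are 200 camera calls.

## Working session

There is one attempt and no reset: what is moved stays moved. The work goes in short steps, Python scripts to look and compute and a shell command to move; the robot and the scene stay as the last step left them, time stands still between calls to the robot, and variables do not carry over. Pictures are saved under pics/ and viewed, at most 15 in all, crops included, and the job is handed in when it is done.

```bash
ls; mkdir -p pics; cat > h.py <<'E'
import numpy as np, cv2
from cell import ctrl
from scipy.spatial.transform import Rotation as R
def cam(n): 
    return ctrl.get_image(n)
def ray(c,rc):
    K=np.array(c["intrinsics"],float);d=np.array(c["dist"],float);T=np.array(c["extrinsics"],float)
    p=cv2.undistortPoints(np.array([[[rc[1],rc[0]]]],float),K,d)[0,0]
    return T[:3,3],T[:3,:3]@np.array([p[0],-p[1],-1.0])
def at_z(c,rc,z):
    o,v=ray(c,rc); return o+v*(z-o[2])/v[2]
def proj(c,P):
    K=np.array(c["intrinsics"],float);d=np.array(c["dist"],float);T=np.array(c["extrinsics"],float)
    q=(np.atleast_2d(P)-T[:3,3])@T[:3,:3]; q=q*[1,-1,-1]
    return cv2.projectPoints(q,np.zeros(3),np.zeros(3),K,d)[0][:,0]
def save(c,n): cv2.imwrite("pics/"+n,c["img"][:,:,::-1])
E
python3 - <<'E'
from h import *
for n in ("scene","side","wrist"):
    c=cam(n); save(c,n+"0.png"); print(n,np.round(c["extrinsics"],2).tolist())
s=ctrl.read_state(); print(s)
a=[cv2.imread(f"pics/{n}0.png") for n in("scene","side")]
E
```

```text
pics
scene [[0.78, -0.45, 0.43, 1162.87], [0.62, 0.55, -0.56, -876.83], [0.02, 0.7, 0.71, 1129.76], [0.0, 0.0, 0.0, 1.0]]
side [[0.81, 0.41, -0.42, 10.16], [-0.59, 0.58, -0.56, -713.08], [0.02, 0.71, 0.71, 940.2], [0.0, 0.0, 0.0, 1.0]]
wrist [[0.42, -0.87, -0.28, 199.51], [0.91, 0.4, 0.13, 621.73], [-0.0, -0.31, 0.95, 373.52], [0.0, 0.0, 0.0, 1.0]]
{'clock': 0.15, 'qpos': array([-1.20683278,  0.62914195,  0.03846839,  1.51810772, -0.02699797,
        0.99628245, -0.02000424]), 'qd': array([ 1.43394139e-03, -3.66456881e-03, -9.68801875e-05, -2.82110468e-03,
       -4.42125530e-04, -5.50561759e-04,  1.16155410e-03]), 'tau': array([ 2.28165314e-03, -5.63806057e+01,  1.22799944e+00, -1.93652916e+01,
        1.11844405e-02,  7.43152632e-03, -4.24981488e-05]), 'eef_pos': array([270.61830867, 590.48901029, 230.60511023]), 'tool_rot': array([-3.14017175e+00,  1.96068266e-05,  2.71181050e+00]), 'force': array([-0.33364328,  0.11177056, -0.03881673]), 'torque': array([-0.02587409,  0.02887401, -0.02924688]), 'gripper_force': 0.0, 'width': 85.43005682734744}
```

View pics/scene0.png

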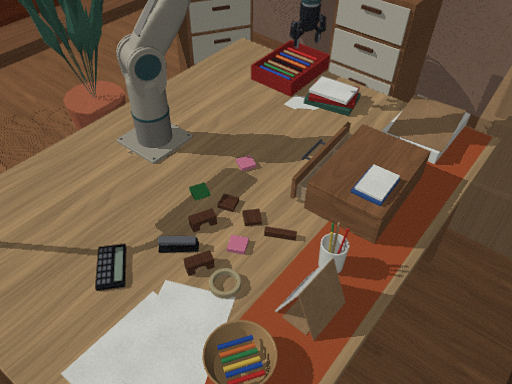

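View pics/side0.png

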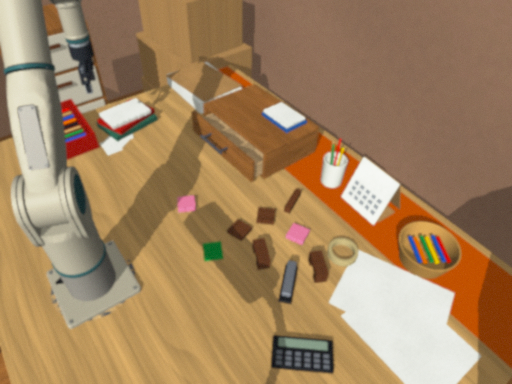

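```bash
cat > look.py <<'E'
from h import *
import sys
Z=dict(rod1=11,tablet1=8,arch1=20,stapler=0,tape_roll=0,calculator=0,handle=82,left_bay=22,middle_bay=22,right_bay=22)
for n in sys.argv[1].split(','):
    c=cam(n)
    for t in (sys.argv[2].split(',') if len(sys.argv)>2 else Z):
        for r in ctrl.place_of(n,t):
            if r["confidence"]>.2: print(n,t,round(r["confidence"],2),np.round(r["position"]).astype(int),np.round(at_z(c,r["position"],Z[t])[:2]))
E
python3 look.py scene,side
```

```text
scene rod1 0.69 [232 276] [641. -87.]
scene tablet1 0.82 [191 200] [ 331. -102.]
scene tablet1 0.75 [244 240] [ 584. -195.]
scene tablet1 0.64 [202 228] [437. -82.]
scene tablet1 0.56 [232 279] [649. -80.]
scene tablet1 0.55 [215 252] [536. -79.]
scene tablet1 0.49 [164 249] [371. 110.]
scene arch1 0.81 [262 197] [ 534. -332.]
scene arch1 0.58 [224 206] [ 454. -205.]
scene stapler 0.95 [249 176] [ 440. -326.]
scene tape_roll 0.88 [284 223] [ 633. -330.]
scene calculator 0.91 [264 115] [ 342. -478.]
scene handle 0.58 [146 312] [539. 259.]
scene left_bay 0.58 [157 353] [650. 370.]
scene middle_bay 0.73 [231 279] [652. -88.]
scene middle_bay 0.65 [173 336] [649. 252.]
scene right_bay 0.77 [193 319] [656. 133.]
side rod1 0.63 [202 288] [636. -84.]
side tablet1 0.75 [252 215] [ 335. -112.]
side tablet1 0.74 [220 266] [532. -99.]
side tablet1 0.71 [132 219] [658. 375.]
side tablet1 0.63 [200 187] [368. 118.]
side tablet1 0.54 [230 240] [442. -87.]
side arch1 0.88 [252 262] [ 441. -199.]
side arch1 0.83 [263 315] [ 540. -317.]
side stapler 0.88 [281 287] [ 448. -308.]
side tape_roll 0.66 [253 342] [ 641. -330.]
side calculator 0.74 [353 301] [ 345. -487.]
side handle 0.7 [144 211] [544. 246.]
side left_bay 0.92 [135 220] [642. 343.]
side middle_bay 0.58 [144 238] [665. 253.]
side right_bay 0.7 [159 250] [653. 157.]
```

Scene picture: the dark blocks are a rod at scene (232,279), tablets at (202,228) and (215,252), and arches at (220,204) and (262,198). Look-alikes to leave alone are the green tablet (191,200) and pink ones (164,249) and (244,240). The black stapler (244,178) could pass for a rod. The side picture agrees. The drawer handle is at scene (148,313), and the drawer looks shut.

```bash
python3 - <<'E'
import cv2
a=cv2.imread("pics/scene0.png"); cv2.imwrite("pics/crop1.png",cv2.resize(a[115:290,170:360],None,fx=3.2,fy=3.2,interpolation=cv2.INTER_CUBIC))
E
python3 -m crank '[[[0,0,0,1],[0,0,0,1],[0,0,0,1],[0,0,0,1],[0,0,0,1],[0,0,0,1],[0,0,0,1],[0,0,0,1],[0,0,0,1],[0,0,0,1],[0,0,0,1],[0,0,0,1]]]'
python3 -m crank '[[[0,0.5,0,1],[0,0.5,0,1],[-1,0.7,0,0.25],[-1,0.7,0,0],[-1,0.7,0,0],[-1,0.7,0,0],[-1,0.7,0,0],[-1,0.7,0,0],[-1,0.7,0,0],[-1,0.7,0,0],[-1,0,0,0],[-1,0,0,0]]]'
python3 -m crank '[[[-1,0,0,0],[-1,0,0,0],[-0.5,0,0,0],[0,0,0,0],[0,0,0,0],[0,0,0,0]]]'
python3 - <<'E'
from h import *
c=cam("wrist"); save(c,"w1.png")
for t in ("handle","left_bay","middle_bay","right_bay"):
    for r in ctrl.place_of("wrist",t): print(t,r["confidence"],np.round(r["position"]),np.round(at_z(c,r["position"],82 if t=="handle" else 22)))
E
```

```text
clock: 2.25
eef_pos: [270.7, 590.9, 231.3]
tool_rot: [-3.141, -0.0, 1.748]
force: [0.7, -0.4, -0.0]
width: 85.6
gripper_force: 0.0
clock: 3.25
eef_pos: [437.5, 343.2, 231.3]
tool_rot: [3.141, -0.0, 1.57]
force: [-0.1, 0.6, -0.3]
width: 85.6
gripper_force: 0.0
clock: 3.75
eef_pos: [436.4, 284.4, 231.4]
tool_rot: [3.141, -0.001, 1.574]
force: [-0.3, 0.4, 0.6]
width: 85.7
gripper_force: 0.0
handle 0.59 [207. 359.] [543. 245.  82.]
left_bay 0.76 [ 91. 438.] [644. 365.  22.]
middle_bay 0.95 [188. 431.] [655. 247.  22.]
right_bay 0.92 [262. 417.] [655. 139.  22.]
```

View pics/crop1.png

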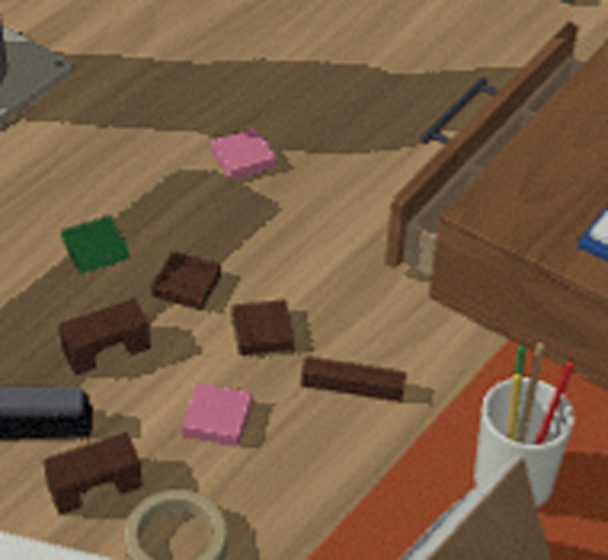

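View pics/w1.png

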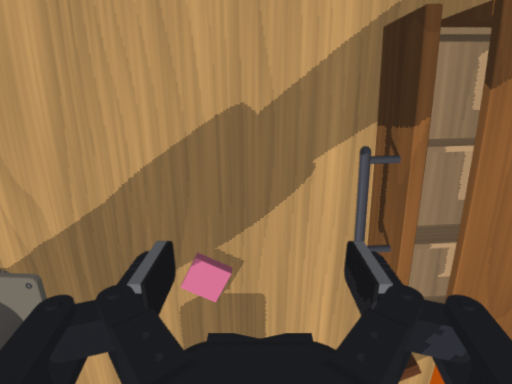

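The crop confirms one rod, two dark tablets and two arches, plus green and pink tablets to leave. In the wrist view the drawer is a little open, with the handle bar running from (150,366) to (244,360).

```bash
python3 - <<'E'
from h import *
c=cam("wrist")
for p in ([150,366],[244,360],[10,440],[262,402]): print(p,np.round(at_z(c,p,85 if p[1]<400 else 107),1))
r=ctrl.trace("wrist","handle")
for x in r:
    m=x["mask"]; print(x["confidence"],m.sum(),np.round(x["position"]))
s=cam("scene")
for p in ([148,324],[158,305]): print(p,np.round(at_z(s,p,85),1))
E
```

```text
[150, 366] [542.1 305.8  85. ]
[244, 360] [547.3 201.2  85. ]
[10, 440] [584.8 427.5 107. ]
[262, 402] [586.  191.7 107. ]
0.82 26877 [146. 425.]
[148, 324] [577.5 274.7  85. ]
[158, 305] [556. 188.  85.]
```

```bash
python3 -m crank '[[[-0.5,0.9,0.5,0],[-0.5,0.9,0.5,0],[-0.54,0.9,1,0],[0,0.9,1,0],[0,0.74,1,0],[0,0,0,0],[0,0,0,0],[0,0,0,0],[0,0,0,0]]]' 0.41
python3 - <<'E'
from h import *
c=cam("wrist"); save(c,"w2.png")
s=ctrl.read_state(); print(s["eef_pos"],s["width"])
E
```

```text
clock: 4.9
eef_pos: [544.6, 244.8, 132.6]
tool_rot: [3.141, -0.001, 1.573]
force: [-0.9, 0.4, -0.0]
width: 25.1
gripper_force: 0.0
[544.69034624 244.87311132 132.79199354] 25.168188702909852
```

View pics/w2.png

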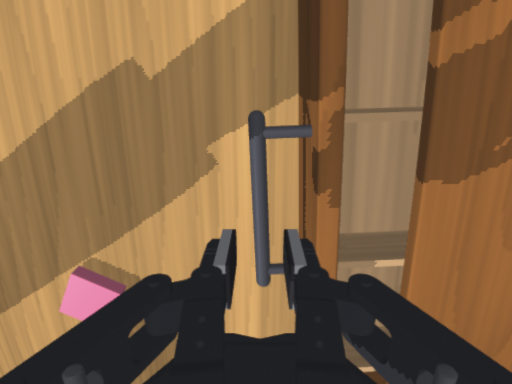

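The bar runs from (118,257) to (285,263), between the fingers but mostly above them in the picture. I'll compute its middle.

```bash
python3 - <<'E'
from h import *
c=cam("wrist")
a=at_z(c,[115,257],84);b=at_z(c,[286,264],84);print(a,b,(a+b)/2,np.linalg.norm(a-b))
for p in ([10,304],[250,304]):print(at_z(c,p,107)) 
for t in ("handle","left_bay","middle_bay","right_bay"):
    for r in ctrl.place_of("wrist",t): print(t,r["confidence"],np.round(r["position"]),np.round(at_z(c,r["position"],82 if t=="handle" else 22)))
E
```

```text
[543.31594248 307.76053867  84.        ] [548.48527452 180.2936699   84.        ] [545.9006085  244.02710428  84.        ] 127.57164507427628
[567.5443948  362.39494452 107.        ]
[573.61476139 224.67884145 107.        ]
handle 0.78 [205. 263.] [547. 246.  82.]
middle_bay 0.85 [180. 381.] [654. 247.  22.]
right_bay 0.97 [285. 368.] [657. 135.  22.]
```

```bash
python3 -m crank '[[[0,0.06,0,-0.5],[0,0,0.8,0],[0,0,0.8,0],[0,0,0.8,0],[0,0,0.43,0],[0,0,0,0],[0,0,0,0],[0,0,0,0]]]'
python3 -m crank '[[[0,0,0,0],[0,0,0,0],[0,0,0,0],[0,0,0,0],[0,0,0,0],[0,0,0,0]]]' 1
```

```text
clock: 5.87
eef_pos: [551.3, 244.4, 64.2]
tool_rot: [3.132, -0.002, 1.611]
force: [0.9, -1.9, 15.6]
width: 25.4
gripper_force: 6.5
clock: 6.37
eef_pos: [548.3, 244.4, 62.5]
tool_rot: [3.138, -0.001, 1.612]
force: [-0.8, -0.2, 11.1]
width: 9.1
gripper_force: 58.5
```

```bash
python3 -m crank '[[[0,-0.3,0,0],[0,-0.5,0,0],[0,-0.5,0,0],[0,-0.5,0,0],[0,-0.5,0,0],[0,-0.5,0,0],[0,-0.5,0,0],[0,-0.5,0,0],[0,-0.5,0,0],[0,0,0,0],[0,0,0,0]]]'
```

```text
clock: 7.28
eef_pos: [439.4, 239.8, 62.4]
tool_rot: [3.14, -0.001, 1.612]
force: [0.4, -2.8, 16.4]
width: 9.2
gripper_force: 60.5
```

```bash
python3 -m crank '[[[0,-0.4,0,0],[0,-0.4,0,0],[0,-0.3,0,0],[0,0,0,0],[0,0,0,0]]]';python3 -m crank '[[[0,-0.3,0,0],[0,-0.3,0,0],[0,-0.2,0,0],[0,0,0,0],[0,0,0,0]]]'
```

```text
clock: 7.7
eef_pos: [412.2, 238.7, 62.4]
tool_rot: [3.139, -0.001, 1.612]
force: [-1.0, -1.9, 19.4]
width: 9.5
gripper_force: 45.7
clock: 8.12
eef_pos: [397.6, 238.1, 62.5]
tool_rot: [3.13, -0.003, 1.609]
force: [7.4, -2.4, 12.5]
width: 8.5
gripper_force: 59.7
```

```bash
python3 -m crank '[[[0,-0.3,0,0],[0,-0.1,0,0],[0,0,0,0],[0,0,0,0]]]'
```

```text
clock: 8.45
eef_pos: [397.7, 238.2, 62.6]
tool_rot: [3.111, -0.004, 1.605]
force: [26.3, -5.0, -7.5]
width: 8.8
gripper_force: 59.1
```

```bash
python3 -m crank '[[[0,0.3,0,0],[0,0.2,0,0],[0,0,0,0],[0,0,0,0]]]'
python3 -m crank '[[[0,0,0,0],[0,0,0,0],[0,0,0,0],[0,0,0,0],[0,0,-0.6,0],[0,0,-1,0],[0,0,-1,0],[0,0,-1,0],[0,0,-1,0],[0,0,-1,0],[0,0,-0.5,0],[0,0,0,0]]]' 0.41
python3 look.py scene,side handle,left_bay,middle_bay,right_bay
python3 -c "
from h import *
c=cam('scene'); cv2.imwrite('pics/s2.png',cv2.resize(c['img'][100:290,160:470,::-1],None,fx=2.5,fy=2.5))
c=cam('wrist'); save(c,'w3.png')"
```

```text
clock: 8.78
eef_pos: [397.5, 238.1, 62.4]
tool_rot: [3.135, -0.002, 1.61]
force: [3.3, -2.5, 17.7]
width: 9.2
gripper_force: 61.6
clock: 9.78
eef_pos: [395.2, 238.7, 215.6]
tool_rot: [3.137, -0.003, 1.612]
force: [-0.3, 1.2, -0.3]
width: 25.4
gripper_force: 0.0
scene handle 0.68 [130 279] [393. 259.]
scene left_bay 0.57 [141 317] [500. 364.]
scene middle_bay 0.61 [158 302] [512. 243.]
scene right_bay 0.75 [174 284] [510. 133.]
side handle 0.97 [160 175] [399. 243.]
side left_bay 0.84 [144 188] [512. 362.]
side left_bay 0.29 [204 288] [622. -95.]
side middle_bay 0.6 [164 203] [498. 233.]
side right_bay 0.66 [177 220] [512. 137.]
side right_bay 0.66 [263 314] [ 536. -317.]
```

View pics/s2.png

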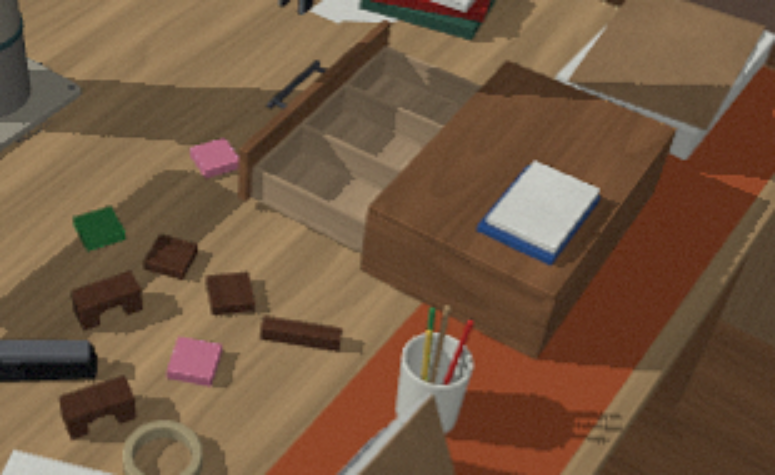

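The drawer is fully out with three empty bays, and the blocks are undisturbed. Next I'll move over the blocks for a wide wrist view.

```bash
python3 -m crank '[[[-0.5,0.3,-0.5,0],[-0.9,0.3,-0.5,0],[-1,0.3,-0.5,0],[-1,0.3,-0.5,0],[-1,0.3,-0.5,0],[-1,0.3,-0.5,0],[-1,0.3,-0.5,0],[-1,0.3,-0.5,0],[-1,0.3,-0.5,0],[-1,0.3,-0.1,0],[-1,0.3,0,0],[-1,0.3,0,0]]]' -1
python3 -m crank '[[[-1,0.3,0,0],[-1,0,0,0],[-1,0,0,0],[-1,0,0,0],[-1,0,0,0],[-1,0,0,0],[-0.3,0,0,0],[0,0,0,0],[0,0,0,0],[0,0,0,0]]]'
cat > obj.py <<'E'
from h import *
import sys
# dims: mask of top face back-projected at top height; minAreaRect
TOP=dict(rod1=22,tablet1=16,arch1=40)
def objs(n="wrist",ts=TOP,thr=.3):
    c=cam(n); st=ctrl.read_state(); print("tcp",np.round(st["eef_pos"],1),np.round(st["tool_rot"],3))
    for t in ts:
        for r in ctrl.trace(n,t):
            if r["confidence"]<thr: continue
            m=r["mask"]; col=np.median(c["img"][m],0)
            mm=m&(c["img"].sum(2)<260)
            rc=np.argwhere(m)
            P=np.array([at_z(c,q,TOP[t])[:2] for q in rc[::max(1,len(rc)//1500)]],np.float32)
            (cx,cy),(w,h),a=cv2.minAreaRect(P)
            if w<h: w,h,a=h,w,a+90
            a=(a+90)%180-90
            print(n,t,round(r["confidence"],2),"px",np.round(r["position"]).astype(int),"col",col,"ctr %.0f %.0f size %.0f %.0f longaxis %.3f rad"%(cx,cy,w,h,np.radians(a)), "edge" if (rc.min()<2 or rc[:,0].max()>381 or rc[:,1].max()>509) else "")
    return c
if __name__=="__main__":
    c=objs(ts=sys.argv[2].split(',') if len(sys.argv)>2 else list(TOP)); save(c,sys.argv[1])
E
python3 obj.py w4.png; python3 look.py wrist rod1,tablet1,arch1
```

```text
clock: 11.38
eef_pos: [496.0, -44.5, 328.4]
tool_rot: [3.141, -0.0, 1.612]
force: [0.9, -0.0, 0.2]
width: 85.4
gripper_force: 0.0
clock: 12.22
eef_pos: [509.8, -198.4, 327.8]
tool_rot: [-3.141, -0.002, 1.614]
force: [-0.4, 0.2, 0.3]
width: 85.5
gripper_force: 0.0
tcp [ 509.9 -198.3  327.8] [-3.141e+00 -1.000e-03  1.614e+00]
wrist rod1 0.6 px [ 72 364] col [88. 54. 35.] ctr 652 -86 size 105 24 longaxis 0.471 rad 
wrist tablet1 0.88 px [ 64 214] col [86. 52. 33.] ctr 441 -85 size 58 58 longaxis 0.321 rad 
wrist tablet1 0.67 px [147 301] col [198. 104. 136.] ctr 578 -199 size 58 57 longaxis -1.128 rad 
wrist tablet1 0.62 px [ 65 282] col [88. 53. 34.] ctr 542 -86 size 58 58 longaxis 0.823 rad 
wrist tablet1 0.6 px [ 78 142] col [15. 89. 39.] ctr 332 -106 size 60 58 longaxis -0.461 rad 
wrist arch1 0.84 px [226 279] col [84. 51. 33.] ctr 539 -324 size 91 46 longaxis 1.070 rad 
wrist arch1 0.67 px [144 211] col [85. 52. 33.] ctr 437 -199 size 85 39 longaxis 1.124 rad 
wrist rod1 0.84 [ 71 362] [656. -86.]
wrist tablet1 0.87 [ 68 283] [539. -87.]
wrist tablet1 0.78 [148 302] [ 578. -203.]
wrist tablet1 0.68 [ 62 215] [441. -82.]
wrist tablet1 0.59 [ 75 140] [ 328. -105.]
wrist arch1 0.87 [142 210] [ 434. -198.]
wrist arch1 0.57 [223 275] [ 541. -329.]
wrist arch1 0.45 [291 166] [ 350. -475.]
```

View pics/w4.png

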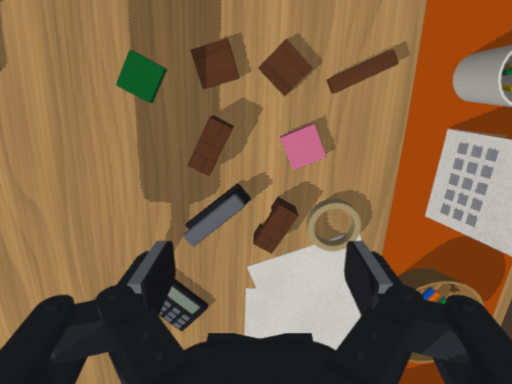

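The wrist view shows all five dark blocks: tablets at (64,214) and (66,285), rod (72,364), arches (145,211) and (225,277). They match the two fixed cameras and the sizes given. I'll take tablet (541,-86) first, gripping across yaw 2.394.

```bash
cat > go.py <<'E'
from h import *
import sys
# go.py x y z yaw -> shift units in current tool frame, and turn units
x,y,z,yaw=map(float,sys.argv[1:5])
s=ctrl.read_state(); p=s["eef_pos"]; y0=s["tool_rot"][2]
d=np.array([x,y,z])-p
for f,ya in(("now",y0),("after turn",yaw)):
    print(f,"dx %.2f dy %.2f dz %.2f"%(d[:2]@[np.cos(ya),np.sin(ya)]/25,d[:2]@[np.sin(ya),-np.cos(ya)]/25,-d[2]/25), end=" | ")
t=(y0-yaw+np.pi)%(2*np.pi)-np.pi
print("turn %.2f q7 %.2f"%(t/.08,s["qpos"][6]), "tcp",np.round(p,1),"F",np.round(s["force"],1),"w %.1f"%s["width"])
E
python3 go.py 541 -86 60 2.394
python3 - <<'E'
from h import *
c=cam("wrist")
r=ctrl.trace("wrist","stapler")[0]; rc=np.argwhere(r["mask"])
P=np.array([at_z(c,q,45)[:2] for q in rc],np.float32); print(cv2.minAreaRect(P), cv2.boxPoints(cv2.minAreaRect(P)).round())
E
```

```text
now dx 4.50 dy 1.44 dz 10.72 | after turn dx 2.18 dy 4.19 dz 10.72 | turn -9.77 q7 0.61 tcp [ 509.7 -200.   328.1] F [0.5 0.3 0.2] w 85.3
((443.0291442871094, -307.6942138671875), (127.4175033569336, 36.8189811706543), 41.8731575012207) [[ 383. -337.]
 [ 408. -364.]
 [ 503. -279.]
 [ 478. -251.]]
```

```bash
python3 -m crank '[[[0.9,0.29,0.5,0],[0.9,0.29,0.8,-1],[0.9,0.2,0.8,-1],[0.9,0.2,0.8,-1],[0.9,0.2,0.8,-1],[0,0,1,-1],[0,0,1,-1],[0,0,1,-1],[0,0,1,-1],[0,0,1,-1],[0,0,1,-0.77],[0,0,0.5,0]]]' -0.8
python3 go.py 541 -86 60 2.394; python3 obj.py w5.png tablet1
```

```text
clock: 13.72
eef_pos: [522.1, -85.7, 70.5]
tool_rot: [-3.14, -0.003, 2.396]
force: [0.3, 0.5, -0.0]
width: 76.8
gripper_force: 0.0
now dx -0.56 dy 0.50 dz 0.42 | after turn dx -0.56 dy 0.50 dz 0.42 | turn 0.02 q7 1.16 tcp [522.1 -85.7  70.5] F [ 0.3  0.5 -0. ] w 76.8
tcp [521.2 -85.6  69.3] [-3.138 -0.005  2.394]
wrist tablet1 0.98 px [31 40] col [15. 99. 43.] ctr 348 -108 size 64 42 longaxis 0.770 rad edge
wrist tablet1 0.91 px [114 179] col [96. 58. 37.] ctr 440 -84 size 58 57 longaxis -1.257 rad 
wrist tablet1 0.84 px [218 278] col [97. 59. 38.] ctr 541 -85 size 60 56 longaxis -0.747 rad 
wrist tablet1 0.66 px [320 207] col [218. 116. 152.] ctr 572 -190 size 57 57 longaxis -1.133 rad
```

Centre (541,-85) is confirmed. I'll align and descend.

```bash
python3 -m crank '[[[-0.58,0.52,0,0],[0,0,0.8,0],[0,0,0.8,0],[0,0,0.7,0],[0,0,0.4,0],[0,0,0,0],[0,0,0,0]]]'
python3 go.py 541 -85.5 0 2.394
```

```text
clock: 14.4
eef_pos: [543.2, -86.3, 6.1]
tool_rot: [3.142, 0.0, 2.393]
force: [0.2, -0.4, -0.4]
width: 76.7
gripper_force: 0.0
now dx 0.09 dy -0.04 dz 0.24 | after turn dx 0.09 dy -0.04 dz 0.24 | turn -0.01 q7 1.17 tcp [543.2 -86.3   6.1] F [ 0.2 -0.4 -0.4] w 76.7
```

```bash
python3 -m crank '[[[0.08,-0.04,0.15,0],[0,0,0,0],[0,0,0,0]]]'
python3 -m crank '[[[0,0,0,0],[0,0,0,0],[0,0,0,0],[0,0,0,0],[0,0,0,0],[0,0,-0.3,0],[0,0,-0.6,0],[0,0,-1,0],[0,0,-1,0],[0,0,-1,0],[0,0,-1,0],[0,0,-1,0]]]' 1
python3 go.py 590 246 175 3.182
```

```text
clock: 14.65
eef_pos: [541.0, -85.5, 2.5]
tool_rot: [3.141, 0.001, 2.393]
force: [-0.5, -0.5, -0.3]
width: 76.6
gripper_force: 0.0
clock: 15.65
eef_pos: [540.5, -85.5, 151.0]
tool_rot: [3.142, 0.0, 2.393]
force: [0.3, -0.8, -0.3]
width: 54.2
gripper_force: 63.3
now dx 7.57 dy 11.07 dz -0.96 | after turn dx -2.52 dy 13.17 dz -0.96 | turn -9.86 q7 1.12 tcp [540.5 -85.5 151. ] F [ 0.3 -0.8 -0.3] w 54.2
```

```bash
python3 -m crank '[[[0.5,0.8,-0.4,0],[0.64,0.94,-0.4,0],[0.64,0.94,-0.2,0],[0.64,0.94,0,0],[0.64,0.94,0,0],[0.64,0.94,0,0],[0.64,0.94,0,0],[0.64,0.94,0,0],[0.64,0.94,0,0],[0.64,0.94,0,0],[0.64,0.94,0,0],[0.64,0.87,0,0]]]'
python3 -m crank '[[[0,0,0,-1],[0,0,0,-1],[0,0,0,-1],[0,0,0,-1],[0,0,0,-1],[0,0,0,-1],[0,0,0,-1],[0,0,0,-1],[0,0,0,-1],[0,0,0,-0.86],[0,0,0,0],[0,0,0,0]]]'
python3 go.py 591 245 30 3.182
python3 -c "
from h import *
c=cam('wrist'); save(c,'w6.png')
for t in ('left_bay','middle_bay','right_bay','tablet1'):
    for r in ctrl.place_of('wrist',t): print(t,r['confidence'],np.round(r['position']),np.round(at_z(c,r['position'],22)))"
```

```text
clock: 16.65
eef_pos: [590.8, 247.2, 174.7]
tool_rot: [3.141, -0.0, 2.394]
force: [0.6, -0.2, -0.5]
width: 54.3
gripper_force: 63.4
clock: 17.65
eef_pos: [590.8, 245.3, 174.6]
tool_rot: [3.142, -0.0, -3.103]
force: [0.5, -0.2, 0.2]
width: 53.9
gripper_force: 63.4
now dx -0.01 dy -0.01 dz 5.78 | after turn dx -0.01 dy -0.01 dz 5.78 | turn -0.03 q7 1.20 tcp [590.8 245.3 174.6] F [ 0.5 -0.2  0.2] w 53.9
left_bay 0.72 [ 86. 266.] [507. 247.  22.]
left_bay 0.58 [ 83. 379.] [500. 355.  22.]
middle_bay 0.75 [ 85. 262.] [506. 243.  22.]
right_bay 0.61 [ 86. 144.] [511. 131.  22.]
```

View pics/w6.png

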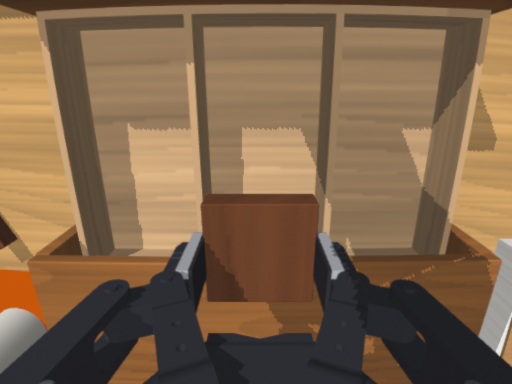

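The tablet is held square. The middle bay is straight ahead, dividers at columns 200 and 330, and the unit's top edge is at row 258. I'll check its x.

```bash
python3 -c "
from h import *
c=cam('wrist')
for p,z in (([257,100],120),([257,420],120),([25,197],71),([25,331],71),([130,198],71),([130,331],71),([10,260],107),([15,260],71)): print(p,z,at_z(c,p,z).round(1))"
```

```text
[257, 100] 120 [638.1 122.6 120. ]
[257, 420] 120 [628.6 369.8 120. ]
[25, 197] 71 [465.9 192.1  71. ]
[25, 331] 71 [461.8 293.2  71. ]
[130, 198] 71 [544.9 191.6  71. ]
[130, 331] 71 [540.6 301.3  71. ]
[10, 260] 107 [462.5 239.4 107. ]
[15, 260] 71 [457.4 239.3  71. ]
```

```bash
python3 -m crank '[[[0.43,0.06,0.5,0],[0,0,0.8,0],[0,0,0.8,0],[0,0,0.8,0],[0,0,0.8,0],[0,0,0.7,0],[0,0,0.5,0],[0,0,0.5,0],[0,0,0.4,0],[0,0,0,0],[0,0,0,0]]]'
python3 go.py 580 246.5 27 3.18
```

```text
clock: 18.87
eef_pos: [580.1, 246.6, 29.1]
tool_rot: [-3.141, -0.0, -3.101]
force: [1.1, 0.1, -0.7]
width: 54.2
gripper_force: 63.4
now dx 0.00 dy -0.00 dz 0.09 | after turn dx 0.00 dy -0.00 dz 0.09 | turn 0.03 q7 1.20 tcp [580.1 246.6  29.1] F [ 1.1  0.1 -0.7] w 54.2
```

```bash
python3 -m crank '[[[0,0,0.08,0],[0,0,0,0],[0,0,0,0],[0,0,0,0],[0,0,-0.4,0],[0,0,-0.8,0],[0,0,-1,0],[0,0,-1,0],[0,0,-1,0],[0,0,-1,0],[0,0,-0.8,0],[0,0,0,0]]]' -0.5
python3 go.py 440 -84 170 -2.82
```

```text
clock: 19.87
eef_pos: [582.9, 247.8, 183.1]
tool_rot: [3.138, 0.009, -3.101]
force: [0.6, 0.4, 0.4]
width: 64.1
gripper_force: 0.0
now dx 6.25 dy -13.03 dz 0.52 | after turn dx 9.62 dy -10.78 dz 0.52 | turn -3.51 q7 1.19 tcp [582.9 247.8 183.1] F [0.6 0.4 0.4] w 64.1
```

```bash
python3 -m crank '[[[0.3,-0.6,0,0],[0.47,-0.97,0,0],[0.47,-0.97,0,0],[0.47,-0.97,0,0],[0.47,-0.97,0,0],[0.47,-0.97,0,0],[0.47,-0.97,0,0],[0.47,-0.97,0,0],[0.47,-0.97,0,0],[0.47,-0.97,0,0],[0.47,-0.97,0,0],[0.47,-0.97,0,0]]]' -0.75
python3 -m crank '[[[0.47,-0.97,0,0],[0.31,-0.79,0,0],[0,0,0.8,-1],[0,0,0.8,-1],[0,0,0.8,-1],[0,0,0.8,-0.5],[0,0,0.8,0],[0,0,0,0],[0,0,0,0]]]'
python3 obj.py w7.png tablet1; python3 go.py 440 -84 0 -2.82
```

```text
clock: 20.87
eef_pos: [454.1, -41.5, 177.6]
tool_rot: [-3.142, 0.0, -3.101]
force: [0.8, -0.4, -0.9]
width: 74.9
gripper_force: 0.0
clock: 21.62
eef_pos: [436.4, -85.1, 77.0]
tool_rot: [3.141, -0.002, -2.821]
force: [0.8, -0.1, 0.7]
width: 74.5
gripper_force: 0.0
tcp [437.2 -85.2  77.8] [-3.142 -0.    -2.821]
wrist tablet1 0.94 px [203 259] col [99. 60. 39.] ctr 438 -85 size 60 57 longaxis 0.317 rad 
wrist tablet1 0.89 px [283  79] col [208. 115. 144.] ctr 554 -206 size 68 27 longaxis -1.032 rad 
wrist tablet1 0.67 px [191 500] col [190. 102. 132.] ctr 377 79 size 68 31 longaxis 0.584 rad edge
wrist tablet1 0.62 px [ 43 284] col [ 22. 107.  49.] ctr 330 -106 size 56 56 longaxis -0.446 rad edge
wrist tablet1 0.32 px [162   6] col [27. 27. 28.] ctr 464 -268 size 44 20 longaxis 0.057 rad edge
now dx -0.10 dy 0.02 dz 3.13 | after turn dx -0.10 dy 0.02 dz 3.13 | turn -0.02 q7 1.93 tcp [437.7 -85.3  78.2] F [ 0.1 -0.1 -1.2] w 74.7
```

```bash
python3 -m crank '[[[-0.06,0.01,0.6,0],[0,0,0.8,0],[0,0,0.7,0],[0,0,0.5,0],[0,0,0.43,0],[0,0,0,0],[0,0,0,0],[0,0,0,0]]]'
python3 -m crank '[[[0,0,0,0],[0,0,0,0],[0,0,0,0],[0,0,0,0],[0,0,0,0],[0,0,-0.4,0],[0,0,-0.8,0],[0,0,-1,0],[0,0,-1,0],[0,0,-1,0],[0,0,-1,0],[0,0,-1,0]]]' 1
python3 go.py 508 244 175 -3.10
```

```text
clock: 22.38
eef_pos: [436.3, -85.9, 16.6]
tool_rot: [-3.141, -0.008, -2.821]
force: [0.3, -0.8, 0.3]
width: 74.7
gripper_force: 0.0
clock: 23.38
eef_pos: [436.5, -85.0, 171.9]
tool_rot: [3.141, -0.01, -2.82]
force: [0.8, -0.6, -0.1]
width: -0.1
gripper_force: 0.0
now dx -6.87 dy 11.58 dz -0.13 | after turn dx -3.40 dy 13.03 dz -0.13 | turn 3.50 q7 1.57 tcp [436.5 -85.  171.9] F [ 0.8 -0.6 -0.1] w -0.1
```

```bash
python3 -c "
from h import *
print(ctrl.read_state()['qpos'].round(2))"; python3 obj.py w8.png tablet1
python3 -m crank '[[[0,0,0.8,0],[0,0,0.8,0],[0,0,0.8,0],[0,0,0.8,0],[0,0,0.8,0],[0,0,0,0],[0,0,0,0],[0,0,0,0]]]' -0.75
python3 -c "
from h import *
print(ctrl.read_state()['qpos'].round(2))"
```

```text
[ 0.52  0.49 -0.56  2.11  0.42  0.66  1.57]
tcp [439.3 -85.  175.5] [-3.139 -0.004 -2.82 ]
wrist tablet1 0.94 px [ 61 275] col [ 22. 105.  48.] ctr 330 -106 size 56 56 longaxis 1.107 rad 
wrist tablet1 0.78 px [171 260] col [96. 59. 38.] ctr 439 -85 size 57 56 longaxis 0.320 rad 
wrist tablet1 0.76 px [348 484] col [72. 45. 31.] ctr 572 283 size 49 26 longaxis 1.334 rad 
wrist tablet1 0.58 px [159 453] col [220. 118. 153.] ctr 361 102 size 64 60 longaxis 1.106 rad 
wrist tablet1 0.56 px [251 129] col [220. 118. 154.] ctr 574 -198 size 62 62 longaxis -1.131 rad 
clock: 24.15
eef_pos: [436.3, -85.2, 71.0]
tool_rot: [3.141, -0.01, -2.82]
force: [0.1, -0.6, 0.0]
width: 74.7
gripper_force: 0.0
[ 0.38  0.66 -0.37  2.19  0.62  0.4   1.4 ]
```

```bash
python3 -m crank '[[[0.02,0,-0.4,1],[0,0,0,1],[0,0,0,1],[0,0,0,1],[0,0,0,1],[0,0,0,1],[0,0,0,1],[0,0,0,1],[0,0,0,1],[0,0,0,1],[0,0,0,1],[0,0,0,1]]]'
python3 -m crank '[[[0,0,0,1],[0,0,0,1],[0,0,0,1],[0,0,0,1],[0,0,0,1],[0,0,0,1],[0,0,0,1],[0,0,0,0.6],[0,0,0.8,0],[0,0,0.8,0],[0,0,0,0],[0,0,0,0]]]'
python3 -c "
from h import *
print(ctrl.read_state()['qpos'].round(2))"; python3 go.py 439 -85 2.5 1.892
```

```text
clock: 25.15
eef_pos: [436.6, -85.5, 81.9]
tool_rot: [-3.136, -0.004, 2.499]
force: [0.3, -0.1, -0.6]
width: 74.9
gripper_force: 0.0
clock: 26.15
eef_pos: [435.7, -85.5, 41.0]
tool_rot: [-3.133, -0.001, 1.895]
force: [0.0, 0.8, 0.6]
width: 74.7
gripper_force: 0.0
[ 0.13  0.7  -0.    2.22  0.02  0.23  0.43]
now dx -0.02 dy 0.13 dz 1.54 | after turn dx -0.02 dy 0.13 dz 1.54 | turn 0.03 q7 0.43 tcp [435.7 -85.5  41. ] F [0.  0.8 0.6] w 74.7
```

The joint-6 limit stops the descent this close in. I'll go back to yaw -2.82 and grip the tablet off-centre on its far side.

```bash
python3 -m crank '[[[0,0,-0.8,-1],[0,0,-0.4,-1],[0,0,0,-1],[0,0,0,-1],[0,0,0,-1],[0,0,0,-1],[0,0,0,-1],[0,0,0,-1],[0,0,0,-1],[0,0,0,-1],[0,0,0,-1],[0,0,0,-1]]]'
python3 -m crank '[[[0,0,0,-1],[0,0,0,-1],[0,0,0,-1],[0,0,0,-1],[0,0,0,-1],[0,0,0,-1],[0,0,0,-1],[0,0,0,-0.6],[-0.4,0,0,0],[-0.4,0,0,0],[0,0,0,0],[0,0,0,0]]]'
python3 -c "
from h import *
print(ctrl.read_state()['qpos'].round(2))"; python3 go.py 459 -79 2.5 -2.82
```

```text
clock: 27.15
eef_pos: [437.1, -85.9, 72.3]
tool_rot: [-3.137, -0.004, 2.858]
force: [-0.2, 0.1, 0.5]
width: 74.5
gripper_force: 0.0
clock: 28.15
eef_pos: [456.2, -78.9, 70.9]
tool_rot: [-3.141, -0.007, -2.821]
force: [0.8, 0.0, -0.9]
width: 74.9
gripper_force: 0.0
[ 0.38  0.68 -0.39  2.15  0.61  0.43  1.38]
now dx -0.10 dy -0.04 dz 2.74 | after turn dx -0.10 dy -0.04 dz 2.74 | turn -0.01 q7 1.38 tcp [456.2 -78.9  70.9] F [ 0.8  0.  -0.9] w 74.9
```

```bash
python3 -m crank '[[[-0.1,-0.04,0.7,0],[0,0,0.7,0],[0,0,0.7,0],[0,0,0.4,0],[0,0,0.2,0],[0,0,0,0],[0,0,0,0],[0,0,0,0]]]'
python3 -c "
from h import *
print(ctrl.read_state()['qpos'].round(2))"; python3 go.py 459 -79 2.5 -2.82
```

```text
clock: 28.82
eef_pos: [457.1, -79.7, 3.5]
tool_rot: [-3.141, -0.009, -2.821]
force: [-0.4, -0.4, -0.0]
width: 74.9
gripper_force: 0.0
[ 0.28  0.8  -0.25  2.17  0.75  0.27  1.26]
now dx -0.08 dy 0.00 dz 0.04 | after turn dx -0.08 dy 0.00 dz 0.04 | turn -0.01 q7 1.26 tcp [457.1 -79.7   3.5] F [-0.4 -0.4 -0. ] w 74.9
```

```bash
python3 -m crank '[[[0,0,0,0],[0,0,0,0],[0,0,0,0],[0,0,0,0],[0,0,0,0],[0,0,-0.4,0],[0,0,-0.8,0],[0,0,-1,0],[0,0,-1,0],[0,0,-1,0],[0,0,-1,0],[0,0,-1,0]]]' 1
python3 go.py 527 245 175 -3.10
```

```text
clock: 29.82
eef_pos: [457.7, -79.3, 159.5]
tool_rot: [-3.141, -0.01, -2.821]
force: [1.2, -0.3, 0.5]
width: 53.8
gripper_force: 63.8
now dx -6.72 dy 11.44 dz -0.62 | after turn dx -3.31 dy 12.85 dz -0.62 | turn 3.49 q7 1.50 tcp [457.7 -79.3 159.5] F [ 1.2 -0.3  0.5] w 53.8
```

```bash
python3 -m crank '[[[-0.4,0.7,-0.3,0],[-0.57,0.97,-0.3,0],[-0.57,0.97,0,0],[-0.57,0.97,0,0],[-0.57,0.97,0,0],[-0.57,0.97,0,0],[-0.57,0.97,0,0],[-0.57,0.97,0,0],[-0.57,0.97,0,0],[-0.57,0.97,0,0],[-0.57,0.97,0,0],[-0.57,0.97,0,0]]]'
python3 -m crank '[[[-0.05,0.07,0,1],[0,0,0,1],[0,0,0,1],[0,0,0,0.5],[0,0,0,0],[0,0,0,0]]]'
python3 obj.py w9.png tablet1; python3 go.py 527 245 28 -3.10
```

```text
clock: 30.82
eef_pos: [526.7, 244.2, 171.6]
tool_rot: [-3.141, -0.01, -2.821]
force: [0.3, -0.4, 0.1]
width: 54.0
gripper_force: 63.8
clock: 31.32
eef_pos: [527.2, 245.1, 171.5]
tool_rot: [-3.139, -0.009, -3.099]
force: [0.5, -0.8, -0.6]
width: 54.0
gripper_force: 63.8
tcp [527.3 245.1 171.5] [-3.139 -0.009 -3.099]
wrist tablet1 0.77 px [213 258] col [86. 54. 36.] ctr 582 247 size 136 127 longaxis 0.042 rad 
wrist tablet1 0.65 px [ 10 127] col [239. 140. 182.] ctr 385 104 size 68 28 longaxis -1.563 rad edge
now dx 0.01 dy -0.00 dz 5.74 | after turn dx 0.01 dy -0.00 dz 5.74 | turn 0.01 q7 0.77 tcp [527.3 245.1 171.4] F [ 0.1 -0.5 -1.1] w 54.3
```

View pics/w9.png

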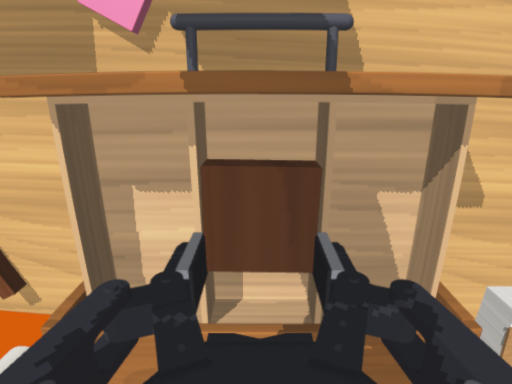

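The second tablet is held centred over the middle bay, with the panel at row 85 well clear. Lowering and releasing it.

```bash
python3 -m crank '[[[0,0,0.5,0],[0,0,0.8,0],[0,0,0.8,0],[0,0,0.8,0],[0,0,0.8,0],[0,0,0.7,0],[0,0,0.5,0],[0,0,0.5,0],[0,0,0.35,0],[0,0,0,0],[0,0,0,0],[0,0,0,0]]]'
python3 -m crank '[[[0,0,0,0],[0,0,0,0],[0,0,0,0],[0,0,0,0],[0,0,-0.4,0],[0,0,-0.8,0],[0,0,-1,0],[0,0,-1,0],[0,0,-1,0],[0,0,-1,0],[0,0,-0.8,0],[0,0,0,0]]]' -0.5
python3 look.py scene,side rod1,tablet1,arch1; python3 go.py 650 -86 180 3.61
python3 -c "
from h import *
c=cam('wrist'); save(c,'w10.png')"
```

```text
clock: 32.42
eef_pos: [526.3, 245.0, 27.8]
tool_rot: [-3.139, -0.009, -3.1]
force: [-0.5, -0.5, -0.9]
width: 54.2
gripper_force: 63.8
clock: 33.42
eef_pos: [529.7, 247.0, 182.6]
tool_rot: [3.141, -0.002, -3.1]
force: [1.4, 0.3, 0.7]
width: 64.2
gripper_force: 0.0
scene rod1 0.62 [162 316] [558. 270.]
scene rod1 0.56 [233 278] [649. -88.]
scene tablet1 0.7 [158 300] [497. 256.]
scene tablet1 0.66 [192 200] [ 334. -106.]
scene tablet1 0.52 [240 237] [ 567. -187.]
scene tablet1 0.51 [162 249] [367. 118.]
scene tablet1 0.5 [161 318] [558. 285.]
scene arch1 0.73 [218 205] [ 434. -190.]
scene arch1 0.73 [234 278] [657. -97.]
side rod1 0.68 [203 290] [641. -88.]
side tablet1 0.68 [253 218] [ 339. -120.]
side tablet1 0.64 [234 295] [ 569. -198.]
side tablet1 0.51 [201 187] [366. 115.]
side tablet1 0.48 [153 220] [593. 264.]
side tablet1 0.47 [159 201] [515. 274.]
side tablet1 0.22 [146 185] [506. 377.]
side arch1 0.91 [265 317] [ 541. -326.]
side arch1 0.63 [253 260] [ 433. -198.]
now dx -4.37 dy -13.43 dz -0.14 | after turn dx 1.58 dy -14.04 dz -0.14 | turn -5.34 q7 0.78 tcp [526.9 245.  176.5] F [ 0.9 -0.6  0.3] w 63.8
```

View pics/w10.png

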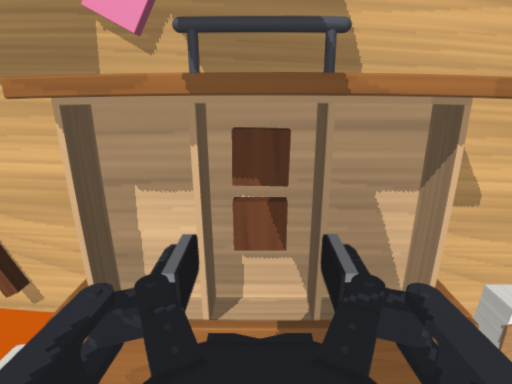

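Both tablets lie flat in the middle bay at (157,261) and (223,260). Next is the rod.

```bash
python3 -m crank '[[[-0.2,-0.7,0,0],[-0.32,-0.98,0,0],[-0.32,-0.98,0,0],[-0.32,-0.98,0,0],[-0.32,-0.98,0,0],[-0.32,-0.98,0,0],[-0.32,-0.98,0,0],[-0.32,-0.98,0,0],[-0.32,-0.98,0,0],[-0.32,-0.98,0,0],[-0.32,-0.98,0,0],[-0.32,-0.98,0,0]]]' -0.06
python3 -m crank '[[[-0.32,-0.98,0,0],[-0.32,-0.96,0,-1],[0,0,0,-1],[0,0,0,-1],[0,0,0,-1],[0,0,0,-1],[0,0,0,-0.34],[0,0,0,0],[0,0,0,0]]]'
python3 obj.py w11.png rod1; python3 go.py 651 -86 80 3.61
python3 -c "
from h import *
c=cam('scene'); print(at_z(c,[268,333],0), at_z(c,[240,333],90)); print(ctrl.read_state()['qpos'].round(2))"
```

```text
clock: 34.87
eef_pos: [632.2, -38.9, 176.8]
tool_rot: [-3.139, -0.01, -3.1]
force: [0.5, 0.1, -0.0]
width: 45.5
gripper_force: 0.0
clock: 35.62
eef_pos: [650.0, -85.5, 177.0]
tool_rot: [3.14, -0.01, -2.675]
force: [0.5, -0.7, -0.4]
width: 45.2
gripper_force: 0.0
tcp [650.  -85.4 177.1] [ 3.14  -0.01  -2.675]
wrist rod1 0.7 px [173 261] col [89. 54. 35.] ctr 653 -85 size 102 23 longaxis 0.478 rad 
now dx -0.02 dy -0.04 dz 3.89 | after turn dx -0.02 dy -0.04 dz 3.89 | turn -0.02 q7 1.72 tcp [650.1 -85.4 177.2] F [-0.1 -0.1  0. ] w 45.3
[849.42143703 -84.53930406   0.        ] [822.84289206 -63.97517158  90.        ]
[ 0.43  0.76 -0.61  1.53  0.49  1.01  1.72]
```

```bash
python3 -m crank '[[[-0.1,0,0.5,0],[0,0,0.9,0],[0,0,0.9,0],[0,0,0.9,0],[0,0,0.9,0],[0,0,0.9,0],[0,0,0.8,0],[0,0,0.6,0],[0,0,0.5,0],[0,0,0,0],[0,0,0,0]]]'
python3 -m crank '[[[0,0,0,0],[0,0,0,0],[0,0,0,0],[0,0,0,0],[0,0,-0.4,0],[0,0,-0.8,0],[0,0,-1,0],[0,0,-1,0],[0,0,-1,0],[0,0,-1,0],[0,0,-1,0],[0,0,-0.8,0]]]' 1
python3 go.py 540 358 185 -3.10
```

```text
clock: 36.68
eef_pos: [650.6, -84.6, 4.4]
tool_rot: [3.14, -0.01, -2.673]
force: [0.8, 0.0, -0.8]
width: 45.5
gripper_force: 0.0
clock: 37.68
eef_pos: [652.7, -84.3, 182.7]
tool_rot: [3.141, -0.008, -2.673]
force: [0.8, -0.1, 0.2]
width: 20.4
gripper_force: 60.1
now dx -3.97 dy 17.82 dz -0.09 | after turn dx 3.77 dy 17.86 dz -0.09 | turn 5.34 q7 1.72 tcp [652.7 -84.3 182.7] F [ 0.8 -0.1  0.2] w 20.4
```

```bash
python3 -m crank '[[[-0.15,0.6,0,0],[-0.22,0.98,0,0],[-0.22,0.98,0,0],[-0.22,0.98,0,0],[-0.22,0.98,0,0],[-0.22,0.98,0,0],[-0.22,0.98,0,0],[-0.22,0.98,0,0],[-0.22,0.98,0,0],[-0.22,0.98,0,0],[-0.22,0.98,0,0],[-0.22,0.98,0,0]]]'
python3 -m crank '[[[-0.22,0.98,0,0],[-0.22,0.98,0,0],[-0.22,0.98,0,0],[-0.22,0.98,0,0],[-0.22,0.98,0,0],[-0.22,0.98,0,0],[-0.1,0.56,0,1],[0,0,0,1],[0,0,0,1],[0,0,0,1],[0,0,0,1],[0,0,0,0.34]]]'
python3 obj.py w12.png rod1; python3 look.py wrist left_bay; python3 go.py 540 358 29 -3.10
```

```text
clock: 38.68
eef_pos: [580.7, 199.5, 180.4]
tool_rot: [3.14, -0.009, -2.673]
force: [-0.2, 0.3, -1.0]
width: 20.6
gripper_force: 60.2
clock: 39.68
eef_pos: [540.0, 358.2, 180.3]
tool_rot: [-3.139, -0.009, -3.103]
force: [0.6, 0.2, 0.4]
width: 20.1
gripper_force: 60.2
tcp [540.1 358.3 180.2] [-3.139 -0.009 -3.102]
wrist rod1 0.7 px [241 262] col [110.  67.  42.] ctr 642 360 size 240 53 longaxis 0.043 rad 
wrist left_bay 0.59 [129 262] [497. 358.]
now dx 0.01 dy -0.01 dz 6.03 | after turn dx 0.01 dy -0.01 dz 6.03 | turn 0.02 q7 0.67 tcp [540.2 358.2 179.9] F [ 0.7  0.1 -0.1] w 20.6
```

```bash
python3 -m crank '[[[0,0,0.5,0],[0,0,0.8,0],[0,0,0.8,0],[0,0,0.8,0],[0,0,0.8,0],[0,0,0.8,0],[0,0,0.6,0],[0,0,0.5,0],[0,0,0.4,0],[0,0,0,0],[0,0,0,0],[0,0,0,0]]]'
python3 -m crank '[[[0,0,0,0],[0,0,0,0],[0,0,0,0],[0,0,0,0],[0,0,-0.4,0],[0,0,-0.8,0],[0,0,-1,0],[0,0,-1,0],[0,0,-1,0],[0,0,-1,0],[0,0,-1,0],[0,0,0,0]]]' -0.18
python3 obj.py w13.png rod1;python3 go.py 437 -199 180 2.695
```

```text
clock: 40.88
eef_pos: [539.0, 357.9, 29.5]
tool_rot: [-3.139, -0.009, -3.1]
force: [-0.1, -0.8, 0.3]
width: 20.3
gripper_force: 61.7
clock: 41.88
eef_pos: [542.7, 360.7, 191.0]
tool_rot: [3.138, -0.001, -3.1]
force: [-0.4, 0.6, 0.5]
width: 50.6
gripper_force: 0.0
tcp [541.8 359.8 188.5] [ 3.14  -0.004 -3.1  ]
wrist rod1 0.6 px [167 259] col [83. 52. 35.] ctr 546 357 size 109 25 longaxis 0.049 rad 
now dx 5.07 dy -22.12 dz 0.25 | after turn dx -5.89 dy -21.91 dz 0.25 | turn 6.10 q7 0.67 tcp [540.8 358.7 186.4] F [-0.3 -0.5 -0.9] w 50.6
```

```bash
python3 -m crank '[[[0.15,-0.7,0,0.5],[0.22,-0.98,0,0],[0.22,-0.98,0,0],[0.22,-0.98,0,0],[0.22,-0.98,0,0],[0.22,-0.98,0,0],[0.22,-0.98,0,0],[0.22,-0.98,0,0],[0.22,-0.98,0,0],[0.22,-0.98,0,0],[0.22,-0.98,0,0],[0.22,-0.98,0,0]]]' -0.4
python3 -m crank '[[[0.22,-0.98,0,0],[0.22,-0.98,0,0],[0.22,-0.98,0,0],[0.22,-0.98,0,0],[0.22,-0.98,0,0],[0.22,-0.98,0,0],[0.22,-0.98,0,0],[0.22,-0.98,0,0],[0.22,-0.98,0,0],[0.22,-0.98,0,0],[0.22,-0.9,0,0],[0,0,0,0]]]'
python3 -m crank '[[[0,0,0,1],[0,0,0,1],[0,0,0,1],[0,0,0,1],[0,0,0,1],[0,0,0,1],[0,0,0,1],[0,0,0,1],[0,0,0,1],[0,0,0,1],[0,0,0,1],[0,0,0,1]]]'
python3 -m crank '[[[0,0,0,1],[0,0,0,1],[0,0,0,1],[0,0,0,1],[0,0,0,1],[0,0,0,1],[0,0,0,1],[0,0,0,1],[0,0,0,1],[0,0,0,1],[0,0,0,1],[0,0,0,1]]]'
python3 obj.py w14.png arch1;python3 look.py wrist arch1; python3 go.py 437 -199 80 1.124
python3 -c "
from h import *
print(ctrl.read_state()['qpos'].round(2))"
```

```text
clock: 42.98
eef_pos: [475.7, 69.5, 185.1]
tool_rot: [-3.138, -0.012, -3.14]
force: [0.2, -0.3, -0.2]
width: 59.3
gripper_force: 0.0
clock: 43.98
eef_pos: [414.2, -201.3, 186.2]
tool_rot: [-3.137, -0.013, 3.136]
force: [-0.8, 0.3, -0.7]
width: 60.0
gripper_force: 0.0
clock: 44.98
eef_pos: [416.2, -195.7, 186.6]
tool_rot: [-3.131, -0.005, 2.179]
force: [-0.1, -0.1, 1.3]
width: 60.1
gripper_force: 0.0
clock: 45.98
eef_pos: [416.2, -195.7, 186.6]
tool_rot: [-3.132, 0.006, 1.219]
force: [0.1, 0.4, -0.5]
width: 59.5
gripper_force: 0.0
tcp [ 416.3 -195.7  186.6] [-3.132  0.006  1.216]
wrist arch1 0.84 px [165 282] col [96. 58. 38.] ctr 436 -200 size 86 38 longaxis 1.146 rad 
wrist arch1 0.62 px [238 402] col [93. 57. 37.] ctr 535 -321 size 92 58 longaxis 1.052 rad 
wrist arch1 0.78 [237 402] [ 543. -333.]
wrist arch1 0.76 [166 279] [ 435. -202.]
now dx 0.16 dy 0.81 dz 4.27 | after turn dx 0.24 dy 0.79 dz 4.27 | turn 1.27 q7 0.05 tcp [ 416.5 -195.9  186.9] F [-0.7 -0.1  0.3] w 59.6
[ 0.35  0.43  0.03  2.07 -0.01  0.65  0.05]
```

```bash
python3 -m crank '[[[0.1,0.8,0.2,1],[0,0,0.8,0.1],[0,0,0.9,0],[0,0,0.9,0],[0,0,0.9,0],[0,0,0.5,0],[0,0,0,0],[0,0,0,0]]]' -0.4
python3 obj.py w15.png arch1; python3 go.py 436.5 -200 11 1.13
```

```text
clock: 46.85
eef_pos: [435.1, -201.0, 81.7]
tool_rot: [-3.133, 0.006, 1.136]
force: [-0.1, -0.0, -0.1]
width: 60.0
gripper_force: 0.0
tcp [ 435.8 -201.3   82.4] [-3.134  0.006  1.136]
wrist arch1 0.88 px [265 453] col [93. 57. 37.] ctr 545 -313 size 101 56 longaxis 1.442 rad 
wrist arch1 0.56 px [204 261] col [100.  61.  39.] ctr 437 -199 size 87 37 longaxis 1.136 rad 
now dx 0.06 dy -0.01 dz 2.88 | after turn dx 0.06 dy -0.01 dz 2.88 | turn 0.07 q7 -0.02 tcp [ 436.1 -201.5   82.9] F [-0.9 -0.   0.1] w 59.6
```

```bash
python3 -m crank '[[[0.06,0,0.8,0],[0,0,0.8,0],[0,0,0.7,0],[0,0,0.4,0],[0,0,0.1,0],[0,0,0,0],[0,0,0,0],[0,0,0,0]]]'
python3 go.py 437 -199.5 11 1.13
python3 -c "
from h import *
print(ctrl.read_state()['qpos'].round(2))"
```

```text
clock: 47.62
eef_pos: [436.3, -200.5, 13.2]
tool_rot: [-3.136, 0.007, 1.135]
force: [0.2, 0.2, 0.2]
width: 59.9
gripper_force: 0.0
now dx 0.05 dy 0.01 dz 0.09 | after turn dx 0.05 dy 0.01 dz 0.09 | turn 0.06 q7 -0.02 tcp [ 436.3 -200.5   13.2] F [0.2 0.2 0.2] w 59.9
[ 0.35  0.78  0.03  2.13 -0.05  0.24 -0.02]
```

```bash
python3 -m crank '[[[0,0,0,0],[0,0,0,0],[0,0,0,0],[0,0,0,0],[0,0,0,0],[0,0,-0.4,0],[0,0,-0.8,0],[0,0,-1,0],[0,0,-1,0],[0,0,-1,0],[0,0,-1,0],[0,0,-1,0]]]' 1
python3 go.py 583 132 180 1.61
```

```text
clock: 48.62
eef_pos: [436.7, -199.6, 169.2]
tool_rot: [-3.135, 0.007, 1.135]
force: [0.1, -0.4, 0.2]
width: 35.3
gripper_force: 60.1
now dx 14.49 dy -0.30 dz -0.43 | after turn dx 13.02 dy 6.37 dz -0.43 | turn -5.94 q7 -0.03 tcp [ 436.7 -199.6  169.2] F [ 0.1 -0.4  0.2] w 35.3
```

```bash
python3 -m crank '[[[0.6,0,-0.4,0],[0.99,0,-0.2,0],[0.99,0,0,0],[0.99,0,0,0],[0.99,0,0,0],[0.99,0,0,0],[0.99,0,0,0],[0.99,0,0,0],[0.99,0,0,0],[0.99,0,0,0],[0.99,0,0,0],[0.99,0,0,0]]]'
python3 -m crank '[[[0.99,-0.1,0,0],[0.99,-0.1,0,0],[0.99,-0.1,0,0],[0,0,0,-1],[0,0,0,-1],[0,0,0,-1],[0,0,0,-1],[0,0,0,-1],[0,0,0,-0.94],[0,0,0,0],[0,0,0,0]]]'
python3 look.py wrist right_bay,middle_bay; python3 go.py 583 132 37 1.61; python3 -c "
from h import *
c=cam('wrist'); save(c,'w16.png')"
```

```text
clock: 49.62
eef_pos: [558.5, 61.8, 181.0]
tool_rot: [-3.134, 0.007, 1.135]
force: [0.2, -0.3, -0.5]
width: 35.0
gripper_force: 60.2
clock: 50.53
eef_pos: [582.8, 130.9, 180.3]
tool_rot: [-3.132, 0.003, 1.608]
force: [-0.6, -0.6, -0.2]
width: 34.8
gripper_force: 60.2
wrist right_bay 0.75 [166 191] [509. 130.]
wrist right_bay 0.25 [ 51 182] [504. 242.]
wrist middle_bay 0.7 [ 49 184] [506. 244.]
now dx 0.04 dy 0.00 dz 5.72 | after turn dx 0.04 dy 0.00 dz 5.72 | turn -0.02 q7 -0.27 tcp [582.9 131.1 180.1] F [ 0.5  1.1 -0.4] w 35.0
```

View pics/w16.png

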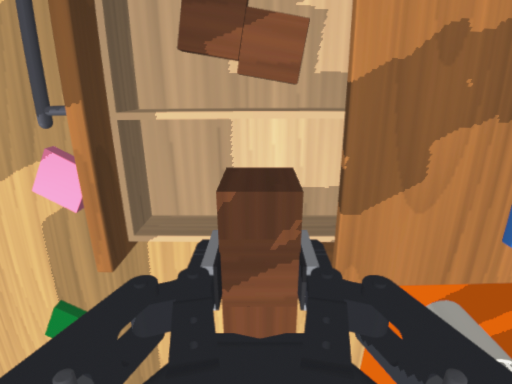

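The arch is held square over the right bay. In the middle bay one tablet has been knocked against the other, but both are still inside. I'll check the walls of the right bay.

```bash
python3 -c "
from h import *
c=cam('wrist')
for p in ([118,300],[236,320],[119,200],[238,180]): print(p,at_z(c,p,71).round(1))"
```

```text
[118, 300] [613.8 188.1  71. ]
[236, 320] [641.3  80.   71. ]
[119, 200] [530.4 184.2  71. ]
[238, 180] [508.5  72.3  71. ]
```

```bash
python3 -m crank '[[[0.02,0,0.5,0],[0,0,0.8,0],[0,0,0.8,0],[0,0,0.8,0],[0,0,0.8,0],[0,0,0.8,0],[0,0,0.5,0],[0,0,0.4,0],[0,0,0.25,0],[0,0,0,0],[0,0,0,0],[0,0,0,0]]]'
python3 -m crank '[[[0,0,0,0],[0,0,0,0],[0,0,0,0],[0,0,0,0],[0,0,-0.4,0],[0,0,-0.8,0],[0,0,-1,0],[0,0,-1,0],[0,0,-1,0],[0,0,-1,0],[0,0,-0.7,0],[0,0,0,0]]]' -0.2
python3 obj.py w17.png arch1; python3 go.py 538 -325 180 1.07; python3 look.py side,scene arch1
```

```text
clock: 51.78
eef_pos: [579.9, 131.2, 38.5]
tool_rot: [-3.129, 0.003, 1.61]
force: [-5.4, 0.2, -0.6]
width: 35.0
gripper_force: 63.6
clock: 52.78
eef_pos: [587.5, 132.6, 191.9]
tool_rot: [3.139, 0.0, 1.609]
force: [0.8, -0.5, 0.1]
width: 51.3
gripper_force: 0.0
tcp [586.1 132.2 189.7] [-3.141e+00  1.000e-03  1.609e+00]
wrist arch1 0.8 px [173 252] col [110.  67.  44.] ctr 579 125 size 92 40 longaxis -1.522 rad 
now dx -18.19 dy -2.58 dz 0.32 | after turn dx -16.93 dy 7.14 dz 0.32 | turn 6.75 q7 -0.27 tcp [584.7 131.9 187.9] F [ 0.9 -0.2 -0.1] w 51.4
side arch1 0.91 [265 316] [ 540. -323.]
side arch1 0.77 [167 232] [578. 160.]
scene arch1 0.86 [265 196] [ 539. -340.]
scene arch1 0.61 [180 301] [572. 151.]
```

```bash
python3 -m crank '[[[-0.6,-0.1,0,0],[-0.98,-0.14,0,0],[-0.98,-0.14,0,0],[-0.98,-0.14,0,0],[-0.98,-0.14,0,0],[-0.98,-0.14,0,0],[-0.98,-0.14,0,0],[-0.98,-0.14,0,0],[-0.98,-0.14,0,0],[-0.98,-0.14,0,0],[-0.98,-0.14,0,0],[-0.98,-0.14,0,0]]]' -0.14
python3 -m crank '[[[-0.98,-0.14,0,0],[-0.98,-0.14,0,0],[-0.98,-0.14,0,0],[-0.98,-0.14,0,1],[-0.98,-0.14,0,1],[-0.98,-0.14,0,1],[-0.9,-0.14,0,1],[0,0,0,1],[0,0,0,1],[0,0,0,0.75],[0,0,0,0],[0,0,0,0]]]'
python3 obj.py w18.png arch1; python3 go.py 539 -324 80 1.07
```

```text
clock: 54.08
eef_pos: [551.9, -156.7, 186.6]
tool_rot: [-3.131, 0.003, 1.609]
force: [0.0, -0.6, 0.3]
width: 48.4
gripper_force: 0.0
clock: 55.08
eef_pos: [523.3, -322.9, 187.4]
tool_rot: [-3.134, 0.008, 1.071]
force: [-0.2, 0.4, -0.6]
width: 48.7
gripper_force: 0.0
tcp [ 523.5 -322.7  187.5] [-3.134  0.007  1.071]
wrist arch1 0.96 px [167 278] col [84. 51. 33.] ctr 542 -329 size 83 36 longaxis 1.072 rad 
wrist arch1 0.48 px [125 390] col [158. 141. 102.] ctr 635 -326 size 86 84 longaxis -0.358 rad 
now dx 0.24 dy 0.56 dz 4.31 | after turn dx 0.24 dy 0.56 dz 4.31 | turn 0.01 q7 0.05 tcp [ 523.7 -322.6  187.7] F [-0.3  0.5  0.3] w 48.3
```

View pics/w18.png

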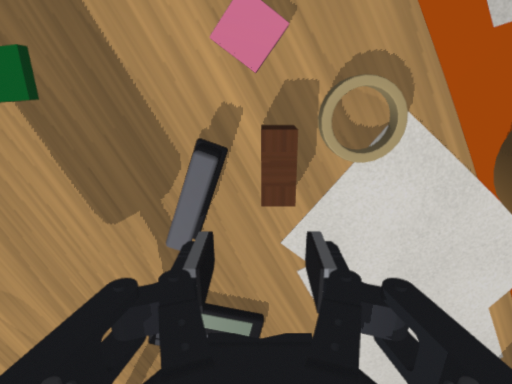

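The arch at (167,279) has clear space on both sides, with the stapler at (190,200) and the tape roll at (118,363).

```bash
python3 -m crank '[[[0.04,0.77,0.2,0],[0,0,0.8,0],[0,0,0.9,0],[0,0,0.9,0],[0,0,0.9,0],[0,0,0.5,0],[0,0,0,0],[0,0,0,0]]]'
python3 obj.py w19.png arch1; python3 go.py 541 -331 12 1.07
```

```text
clock: 55.85
eef_pos: [540.5, -331.0, 82.7]
tool_rot: [-3.134, 0.007, 1.07]
force: [0.2, 0.5, -0.3]
width: 48.6
gripper_force: 0.0
tcp [ 541.3 -331.4   83.7] [-3.136  0.007  1.07 ]
wrist arch1 0.55 px [200 259] col [90. 55. 35.] ctr 542 -328 size 87 36 longaxis 1.077 rad 
now dx 0.01 dy -0.03 dz 2.89 | after turn dx 0.01 dy -0.03 dz 2.89 | turn 0.00 q7 0.05 tcp [ 541.6 -331.6   84.2] F [-0.   0.3 -0.2] w 48.5
```

```bash
python3 -m crank '[[[0.04,0,0.8,0],[0,0,0.8,0],[0,0,0.7,0],[0,0,0.4,0],[0,0,0.15,0],[0,0,0,0],[0,0,0,0]]]'
python3 -m crank '[[[0,0,0,0],[0,0,0,0],[0,0,0,0],[0,0,0,0],[0,0,-0.4,0],[0,0,-0.8,0],[0,0,-1,0],[0,0,-1,0],[0,0,-1,0],[0,0,-1,0],[0,0,-1,0],[0,0,-0.5,0]]]' 1
python3 go.py 508 128 180 1.61
```

```text
clock: 56.53
eef_pos: [541.2, -330.8, 12.6]
tool_rot: [-3.137, 0.007, 1.07]
force: [-0.7, -0.5, -0.0]
width: 48.8
gripper_force: 0.0
clock: 57.53
eef_pos: [543.2, -330.5, 183.1]
tool_rot: [-3.14, 0.007, 1.07]
force: [0.6, -0.6, -0.6]
width: 34.7
gripper_force: 59.9
now dx 15.41 dy -10.04 dz 0.12 | after turn dx 18.38 dy -0.69 dz 0.12 | turn -6.75 q7 0.05 tcp [ 543.2 -330.5  183.1] F [ 0.6 -0.6 -0.6] w 34.7
```

```bash
python3 -m crank '[[[0,0,0,-1],[0,0,0,-1],[0,0,0,-1],[0,0,0,-1],[0,0,0,-1],[0,0,0,-1],[0,0,0,-0.75],[0.4,-0.04,0,0],[0.97,-0.04,0,0],[0.97,-0.04,0,0],[0.97,-0.04,0,0],[0.97,-0.04,0,0]]]'
python3 -m crank '[[[0.97,-0.04,0,0],[0.97,-0.04,0,0],[0.97,-0.04,0,0],[0.97,-0.04,0,0],[0.97,-0.04,0,0],[0.97,-0.04,0,0],[0.97,-0.04,0,0],[0.97,-0.04,0,0],[0.97,-0.04,0,0],[0.97,-0.04,0,0],[0.97,-0.04,0,0],[0.97,-0.04,0,0]]]'
python3 -m crank '[[[0.97,0,0,0],[0.97,0,0,0],[0.5,0,0,0],[0,0,0,0],[0,0,0,0],[0,0,0,0]]]'
python3 go.py 508 128.5 37 1.61;python3 -c "
from h import *
c=cam('wrist'); save(c,'w20.png')"
```

```text
clock: 58.53
eef_pos: [532.2, -221.1, 179.2]
tool_rot: [-3.132, 0.002, 1.608]
force: [0.8, -0.5, -0.0]
width: 35.0
gripper_force: 59.9
clock: 59.53
eef_pos: [508.5, 69.0, 178.7]
tool_rot: [-3.132, 0.002, 1.608]
force: [0.4, 0.1, -0.2]
width: 35.1
gripper_force: 59.9
clock: 60.03
eef_pos: [506.9, 126.4, 178.1]
tool_rot: [-3.132, 0.004, 1.608]
force: [-0.3, -0.6, -1.0]
width: 35.2
gripper_force: 59.9
now dx 0.08 dy 0.05 dz 5.64 | after turn dx 0.08 dy 0.05 dz 5.64 | turn -0.03 q7 -0.31 tcp [506.9 126.4 178.1] F [-0.3 -0.6 -1. ] w 35.2
```

View pics/w20.png

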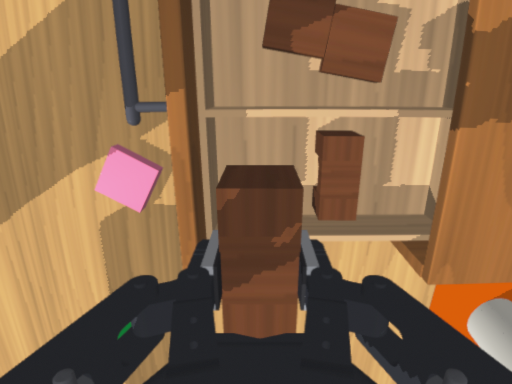

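Arch A stands in the right bay at (175,338). There's room for the second one at its left, which is in front of it in the bay. Lowering.

```bash
python3 -m crank '[[[0.08,0.16,0.5,0],[0,0,0.8,0],[0,0,0.8,0],[0,0,0.8,0],[0,0,0.8,0],[0,0,0.7,0],[0,0,0.5,0],[0,0,0.4,0],[0,0,0.25,0],[0,0,0,0],[0,0,0,0],[0,0,0,0]]]'
python3 -m crank '[[[0,0,0,0],[0,0,0,0],[0,0,0,0],[0,0,0,0],[0,0,-0.4,0],[0,0,-0.8,0],[0,0,-1,0],[0,0,-1,0],[0,0,-1,0],[0,0,-1,0],[0,0,-0.7,0],[0,0,0,0]]]' -0.2
python3 go.py 398 239 175 1.61; python3 look.py wrist,scene,side rod1,tablet1,arch1,handle
```

```text
clock: 61.08
eef_pos: [510.1, 129.9, 39.7]
tool_rot: [-3.133, 0.002, 1.61]
force: [-0.3, 1.3, -0.6]
width: 34.9
gripper_force: 60.4
clock: 62.08
eef_pos: [511.8, 130.8, 190.3]
tool_rot: [-3.136, 0.001, 1.61]
force: [1.0, -0.0, -0.1]
width: 51.5
gripper_force: 0.0
now dx 4.50 dy -4.38 dz 0.61 | after turn dx 4.50 dy -4.38 dz 0.61 | turn 0.00 q7 -0.31 tcp [511.8 130.8 190.3] F [ 1.  -0.  -0.1] w 51.5
wrist tablet1 0.94 [182 128] [360. 102.]
wrist tablet1 0.59 [ 27 286] [532. 271.]
wrist tablet1 0.56 [ 51 343] [592. 251.]
wrist arch1 0.73 [174 325] [583. 125.]
wrist arch1 0.62 [172 258] [510. 124.]
wrist handle 0.89 [ 46 122] [399. 239.]
scene rod1 0.45 [143 320] [509. 370.]
scene tablet1 0.88 [247 236] [ 580. -209.]
scene tablet1 0.83 [190 201] [333. -98.]
scene tablet1 0.63 [157 310] [522. 285.]
scene tablet1 0.58 [163 319] [565. 276.]
scene tablet1 0.48 [161 249] [363. 123.]
scene arch1 0.8 [171 282] [496. 145.]
scene arch1 0.49 [180 300] [571. 148.]
scene handle 0.76 [133 276] [394. 240.]
side rod1 0.6 [141 188] [527. 390.]
side tablet1 0.77 [154 205] [541. 291.]
side tablet1 0.77 [233 297] [ 578. -197.]
side tablet1 0.73 [250 215] [ 336. -107.]
side tablet1 0.7 [202 188] [367. 112.]
side tablet1 0.47 [153 219] [587. 266.]
side arch1 0.61 [169 237] [584. 141.]
side arch1 0.5 [170 222] [539. 170.]
side handle 0.92 [158 175] [404. 254.]
```

All five blocks are in their bays and only the pink and green tablets remain on the table. Now I'll grip the handle and push the drawer shut.

```bash
python3 -m crank '[[[0.5,-0.4,0,0],[0.9,-0.9,0,0],[0.9,-0.9,0,0],[0.9,-0.9,0,0],[0.9,-0.9,0,0],[0.4,-0.38,0.4,0],[0,0,0.6,0],[0,0,0.6,0],[0,0,0,0],[0,0,0,0],[0,0,0,0]]]' 0.41
python3 look.py wrist handle; python3 go.py 398 239 63 1.61
python3 -c "
from h import *
c=cam('wrist'); save(c,'w21.png')"
```

```text
clock: 63.75
eef_pos: [397.4, 238.5, 148.0]
tool_rot: [-3.133, 0.002, 1.61]
force: [-0.0, 0.4, 0.4]
width: 25.4
gripper_force: 0.0
wrist handle 0.73 [196 258] [396. 241.]
wrist handle 0.33 [291 369] [493. 159.]
now dx 0.02 dy 0.02 dz 3.41 | after turn dx 0.02 dy 0.02 dz 3.41 | turn -0.01 q7 -0.61 tcp [397.6 238.5 148.2] F [ 0.1 -0.2 -0.6] w 25.5
```

View pics/w21.png

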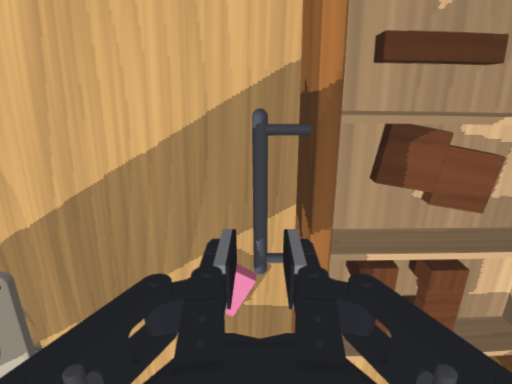

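The handle bar at (190,260) lies centred between the fingers. The rod, both tablets and both arches are in the drawer.

```bash
python3 -m crank '[[[0.02,0.03,0.8,0],[0,0,0.8,0],[0,0,0.8,0],[0,0,0.6,0],[0,0,0.42,0],[0,0,0,0],[0,0,0,0]]]'
python3 -m crank '[[[0,0,0,0],[0,0,0,0],[0,0,0,0],[0,0,0,0],[0,0,0,0]]]' 1
python3 -m crank '[[[0,0.2,0,0],[0,0.4,0,0],[0,0.5,0,0],[0,0.5,0,0],[0,0.5,0,0],[0,0.5,0,0],[0,0.5,0,0],[0,0.5,0,0],[0,0.5,0,0],[0,0.5,0,0],[0,0.3,0,0],[0,0,0,0]]]'
```

```text
clock: 64.48
eef_pos: [400.5, 238.9, 64.1]
tool_rot: [-3.139, 0.001, 1.607]
force: [0.7, -3.1, 14.9]
width: 25.1
gripper_force: 6.3
clock: 64.9
eef_pos: [398.6, 239.1, 63.3]
tool_rot: [-3.136, 0.001, 1.609]
force: [0.9, -1.8, 12.0]
width: 8.8
gripper_force: 58.5
clock: 65.9
eef_pos: [524.0, 244.4, 63.4]
tool_rot: [-3.14, -0.0, 1.608]
force: [1.5, -0.8, 14.1]
width: 9.4
gripper_force: 59.8
```

```bash
python3 -m crank '[[[0,0.4,0,0],[0,0.4,0,0],[0,0.4,0,0],[0,0.4,0,0],[0,0.3,0,0],[0,0.2,0,0],[0,0.1,0,0],[0,0,0,0],[0,0,0,0]]]'
python3 -m crank '[[[0,0.2,0,0],[0,0.2,0,0],[0,0.1,0,0],[0,0,0,0],[0,0,0,0]]]'
```

```text
clock: 66.65
eef_pos: [577.5, 246.6, 63.4]
tool_rot: [-3.139, 0.0, 1.609]
force: [1.1, -0.2, 14.5]
width: 9.1
gripper_force: 59.9
clock: 67.07
eef_pos: [587.1, 247.0, 63.3]
tool_rot: [-3.134, 0.001, 1.61]
force: [-4.9, -0.6, 19.0]
width: 9.4
gripper_force: 60.7
```

Nearly at the stop, so I'll push a little more.

```bash
python3 -m crank '[[[0,0.2,0,0],[0,0.1,0,0],[0,0,0,0],[0,0,0,0],[0,0,0,0]]]'
python3 -m crank '[[[0,0,0,0],[0,-0.1,0,0],[0,-0.2,0,0],[0,-0.1,0,0],[0,0,0,0]]]'
```

```text
clock: 67.48
eef_pos: [587.0, 246.9, 63.3]
tool_rot: [-3.119, 0.004, 1.611]
force: [-20.0, -3.8, 32.4]
width: 8.8
gripper_force: 62.2
clock: 67.9
eef_pos: [586.0, 246.9, 63.4]
tool_rot: [-3.137, 0.001, 1.61]
force: [-0.6, -1.1, 15.1]
width: 8.8
gripper_force: 60.4
```

```bash
python3 -m crank '[[[0,0.12,0,0],[0,0,0,0],[0,0,0,0]]]'
python3 -m crank '[[[0,0,0,0],[0,0,0,0],[0,0,0,0],[0,0,0,0],[0,0,-0.4,0],[0,0,-0.8,0],[0,0,-1,0],[0,0,-1,0],[0,0,-1,0],[0,0,-0.5,0],[0,0,0,0],[0,0,0,0]]]' 0.41
python3 look.py wrist,scene,side handle
python3 -c "
from h import *
c=cam('wrist'); save(c,'w22.png')
c=cam('scene'); cv2.imwrite('pics/s3.png',cv2.resize(c['img'][100:290,160:470,::-1],None,fx=2.5,fy=2.5))"
```

```text
clock: 68.15
eef_pos: [587.1, 247.0, 63.3]
tool_rot: [-3.133, 0.001, 1.61]
force: [-5.7, -1.7, 20.2]
width: 9.1
gripper_force: 60.9
clock: 69.15
eef_pos: [588.6, 246.5, 178.4]
tool_rot: [-3.134, 0.002, 1.61]
force: [-0.5, 0.4, 0.1]
width: 25.0
gripper_force: 0.0
wrist handle 0.73 [185 260] [588. 248.]
scene handle 0.56 [148 322] [571. 275.]
side handle 0.96 [138 219] [588. 262.]
side handle 0.46 [155 263] [661.  91.]
```

View pics/w22.png

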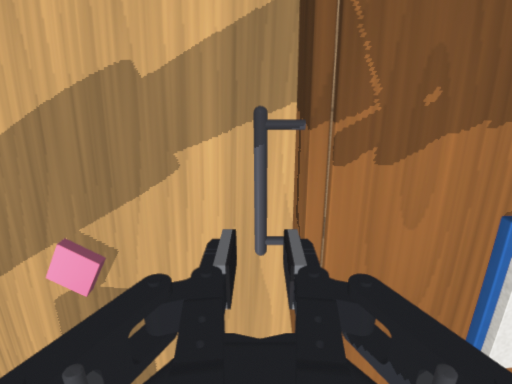

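The panel lies flush against the unit front, and the handle moved 189.5 mm to a hard stop, so the drawer is shut. I'll back off and hand in.

```bash
python3 -m crank '[[[0,-0.5,-0.5,0],[0,-0.5,-0.5,0],[0,-0.5,-0.5,0],[0,0,0,0],[0,0,0,0],[0,0,0,0]]]'
python3 look.py side stapler,tape_roll,calculator,handle; python3 -c "
from h import *
print(ctrl.finish_job())"
```

```text
clock: 70.05
eef_pos: [551.6, 244.9, 215.0]
tool_rot: [-3.132, 0.003, 1.61]
force: [-0.2, 0.0, 0.4]
width: 25.0
gripper_force: 0.0
side stapler 0.68 [281 288] [ 448. -310.]
side tape_roll 0.94 [252 342] [ 646. -325.]
side tape_roll 0.54 [285 289] [ 443. -321.]
side calculator 0.64 [355 301] [ 341. -490.]
side handle 0.55 [135 220] [602. 272.]
the job is handed in; nothing more can be done
None
```

The job is handed in: the rod is in the left bay, both tablets in the middle, both arches in the right, the drawer is pushed to its stop, and the stapler, tape roll and calculator read within camera error of where they started.

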